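# Unlock the peg bay and hold the key turned

## Robot

A 7-joint arm with a two-finger parallel gripper is mounted at the origin on the work surface. World frame = base frame: x ahead of the robot, y to its left, z up, the work surface at z = 0. Lengths are in m, angles in rad, forces in N, time in s.
With the tool pointing down it reaches from about 0.425 to 0.925 m from the base axis. Payload 6.8 kg.
Tool frame: the origin (TCP) lies midway between the tips of the shut fingers; the grasp point (between the pads) lies arm.grip_depth behind it (arm.grip_depth is the distance from the TCP to the grasp point, in m); z points along the fingers, y is the direction in which the jaws open and shut (so a half turn about z gives the same grasp; the last joint's range is limited). The gripper opens to 88 mm and grips with 3 to 60 N. Pads are 20 mm wide; open, the fingers measure 115 mm over their backs; the gripper's body (75 mm by 178 mm) begins 61 mm behind the grasp point.
Start: joints at [1.021, 0.477, 0.022, 1.555, -0.011, 1.109, -0.083], TCP at [0.289, -0.61, 0.223] pointing down, gripper open.
Joint ranges: [-2.96, 2.96], [-0.34, 2.1], [-1.41, 1.46], [0.24, 2.44], [-1.37, 4.51], [0.17, 1.92], [-2.96, 2.96]. Speed limits (rad/s): [2.39, 2.39, 3.14, 3.14, 3.14, 3.14, 3.14].

## Interface

Orientations are given as a unit quaternion [x, y, z, w].
In Python, from cell import arm, grab_frame, calibration, cut_out gives the robot as it stands.
- The arm moves only by the tool arm_command, never from a script. Its arguments are lists of equal length, an entry for each row: "claw": the gripper's target within -1 to 1 (fully open at 1, half-way at 0, shut at -1); "dp": the shift along the tool's x, y, z in units of 30 mm (1.0 is 30 mm), a list of three; "spin": the turn about the tool's z in rad. In form: {"claw": [claw, ...], "dp": [[dx, dy, dz], ...], "spin": [spin, ...]}. A call has 1 to 12 rows; each row shifts and turns the commanded pose from where the row before left it, along the tool's axes as they then stand; what a row does not reach is not made up. A row lasts 1/8 s, in which the tool goes at most 62.5 mm and 10.7 degrees, less where a joint would pass 70% of its speed; a pose out of reach is approached as far as the arm can. A call is refused whole if a number of a shift passes 1 or a number of a turn 0.188, either way. A call with a gripper value outside its range is refused whole. The fingers move at their own pace and stop on an object; the grip force is fixed at half the most. Time passes only in rows, so rows that do not move let the fingers close. It gives the time, the measured TCP pose, the force and the opening at its end, in the units of the state.
- arm.get_obs(): the state, without advancing time (a new reading comes with each control period).
- grab_frame(name): name is "scene" or "side" or "wrist"; returns (picture, depth): 480x640x3 uint8, red, green, blue; 480x640 float32, m along the optical axis (not along the pixel's ray), 0 where there is no reading.
- calibration(name): a dict with "vertical_fov" (degrees; the focal length in pixels is half the picture's height over the tangent of half this angle, whatever the lens; pixels are square), "cx", "cy" (the principal point, pixels), "k1" (the pictures are not rectified: a ray, as slopes to the right and down, at radius r is drawn at 1 + k1 r^2 times it, then the intrinsics apply), "rvec" (rotation vector, rad) and "tvec" (3), from world to camera coordinates, as OpenCV has them. Camera axes: x right, y down, z forward; pixel columns grow to the right and rows downward; lengths in m; the calibration is good to about 2 mm. A picture is of the moment at which its call begins: read the wrist's pose just before it. calibration takes no time and is no camera call; for the wrist camera it gives the pose at the moment of the call.
- arm.hand_in(): hands the job in, once; it reports no verdict.
Trained networks look in the newest picture that a camera, given by its name, has taken for a name from the list of things; names that differ only in an ending like _2 or _b are one class to them, and where a whole thing is asked for, a point or a joint stands for the part that bears it (a point fixed in the world has none). Each returns a list of dicts, best first, with "confidence" (0 to 1); they miss things now and then, are a little off and sometimes report something else, mostly with a low value. They report only what shows in the picture. A call takes as long as a camera call.
- cut_out(camera, label): "pixels" (480x640 bool, what is visible of it) and "uv" ([column, row] in pixels, amid what is visible of it).
The state is a dict: "time": time; "qpos": joint angles; "qd": joint speeds; "tau": joint torques, N m; "ee_pos": TCP position; "eef_rot": TCP orientation; "ft_force": force on the tool from outside, world axes, zero at the start; "moment": the same for the moment, N m; "gripper_width": finger opening in m.
Only numpy, scipy, OpenCV 4.12 (cv2) and the standard library are available. Lean on these libraries where they do the work, as an engineer would, in place of code of your own. Each camera call takes 0.05 s, during which the arm holds its last target.

## Task

One of the bamboo caddy's two grilled bays holds silver pegs and the other a yellow puller: see which, take the yellow key out of the rack and push it fully home, past the sticky pins (wiggle it if it catches), in the lock of the bay with the pegs. Then turn it a quarter clockwise as far as it goes and keep hold of it there, because the lock springs back; finish while still holding the key turned. Leave the other lock, the two pegs in the rack and everything else on the desk as they are.

Things in the scene. Friction and masses are not known exactly. Their poses are not given: they have to be found in the camera images.
- key: yellow key, 74 mm tall, 40 g, upright in a rack slot, shoulder on its top. Origin: blade tip (14 mm above the desk), z to the bow. Blade 14 mm (x) x 5 mm (y), z 0-26, tip tapering to 9 x 5 over 6 mm. Neck 20 x 8 mm, z 26-40, its lower end the shoulder. Bow: disc, radius 20, centre z 54, 10 mm thick along y: grip across y. Same after a half turn about z. Home in a lock: tip 26 mm below the mouth
- rack: bamboo block 60 x 190 x 40 mm (x, y, z), fixed, origin under its centre. Three slots in a row along y, 60 mm apart (at y -60, 0 and 60 mm), each 16 mm along y and 7 mm along x and right through; the key and the two silver pegs stand in them, in any order, wide side along the rack's y
- caddy: bamboo box 160 x 280 x 70 mm (x, y, z), fixed, origin under its centre, -x side to the robot. The front 60 mm is a deck with the locks at x -50, y +75 mm (left) and -75 mm (right); behind are two bays, left (+y) and right (-y), under fixed steel bars at deck height. A small steel bolt, 4 mm high, lies on the deck 30 mm behind each lock
- pegs: three silver pegs about 100 mm long lying together in one bay of the caddy, behind the bars; origin under the middle one, about 68 mm left or right of the caddy's middle. Their bay is the one to unlock
- puller: yellow plastic peg puller, 100 mm long, lying in the other bay; origin under its middle
- lock_left_mouth (a point): brass plug, 36 mm across, flush with the deck 70 mm above the desk, at the caddy's left (+ y). Point: on its axis at the keyway's mouth, z up, x along the keyway's long side; turns with the plug. Keyway 15.6 x 6.6 mm, 34 deep, mouth flared 3 mm all round over 5 mm. Two pairs of sprung pins stand 2.3 mm in from its short ends, 10 and 18 mm down; each yields to under 10 N; if it catches, rock the key a little along x
- lock_right_mouth (a point): brass plug, 36 mm across, flush with the deck 70 mm above the desk, at the caddy's right (- y). Point: on its axis at the keyway's mouth, z up, x along the keyway's long side; turns with the plug. Keyway 15.6 x 6.6 mm, 34 deep, mouth flared 3 mm all round over 5 mm. Two pairs of sprung pins stand 2.3 mm in from its short ends, 10 and 18 mm down; each yields to under 10 N; if it catches, rock the key a little along x
- lock_left (a joint): turn of the left lock in rad: 0 at rest, grows clockwise seen from above, stop at 1.5. A spring returns it to 0 when let go; holding it turned takes less than 0.1 N m. A small steel bolt on the deck draws back as it turns
- lock_right (a joint): turn of the right lock in rad: 0 at rest, grows clockwise seen from above, stop at 1.5. A spring returns it to 0 when let go; holding it turned takes less than 0.1 N m. A small steel bolt on the deck draws back as it turns
- peg_a: standing in the rack, one of two silver pegs; flat foot 14 x 5 mm, 72 mm tall, hooked head; origin at the middle of its lower end. Not needed
- peg_b: standing in the rack, one of two silver pegs; flat foot 14 x 5 mm, 72 mm tall, hooked head; origin at the middle of its lower end. Not needed
- pot: empty grey ceramic pot, 100 mm across, 85 mm tall, at the back; origin under its middle
- mug: blue mug, 90 mm tall; origin under its middle
- tape: roll of cardboard-brown tape, 90 mm across, 24 mm high; origin under its middle
- notebook: closed blue notebook 210 x 150 x 14 mm; origin under its middle
- tin: small lidded jar, 66 mm across, 60 mm tall; origin under its middle

How it is judged:
On the way, in this order (a step that is already met when the one before it is completed fails the run):
1. the key is held in the fingers, clear of the rack (z of key in the frame of rack above 0.045 m and contact force between the fingers and key above 2 N), for 0.1 s.
2. the key is fully home in the lock of the bay that holds the pegs, not yet turned (((y of pegs in the frame of caddy above 0 m and z of key in the frame of lock_left_mouth below -0.022 m and horizontal distance between key and lock_left_mouth below 0.004 m and angle between key's own z axis and vertical below 0.2 rad and value of joint lock_left below 0.35 rad and value of joint lock_right below 0.2 rad and contact force between the fingers and key above 2 N) or (y of pegs in the frame of caddy below 0 m and z of key in the frame of lock_right_mouth below -0.022 m and horizontal distance between key and lock_right_mouth below 0.004 m and angle between key's own z axis and vertical below 0.2 rad and value of joint lock_right below 0.35 rad and value of joint lock_left below 0.2 rad and contact force between the fingers and key above 2 N))), for 0.1 s.
At the end, for the whole second after the job is handed in: Key in the lock of the bay with the pegs: upright within 0.2 rad, within 4 mm of the axis, at least 22 mm deep; that lock turned clockwise past 1.25 rad and the fingers pressing the key with over 2 N, still holding at the finish; the other lock below 0.2 rad (((y of pegs in the frame of caddy above 0 m and z of key in the frame of lock_left_mouth below -0.022 m and horizontal distance between key and lock_left_mouth below 0.004 m and angle between key's own z axis and vertical below 0.2 rad and value of joint lock_left above 1.25 rad and value of joint lock_right below 0.2 rad and contact force between the fingers and key above 2 N) or (y of pegs in the frame of caddy below 0 m and z of key in the frame of lock_right_mouth below -0.022 m and horizontal distance between key and lock_right_mouth below 0.004 m and angle between key's own z axis and vertical below 0.2 rad and value of joint lock_right above 1.25 rad and value of joint lock_left below 0.2 rad and contact force between the fingers and key above 2 N))); the arm keeps its last pose, push and grip.
It fails at once if the other lock (that of the puller's bay) is turned or gets the key pushed in ((y of pegs in the frame of caddy above 0 m and (value of joint lock_right above 0.3 rad or (horizontal distance between key and lock_right_mouth below 0.006 m and z of key in the frame of lock_right_mouth below -0.012 m))) or (y of pegs in the frame of caddy below 0 m and (value of joint lock_left above 0.3 rad or (horizontal distance between key and lock_left_mouth below 0.006 m and z of key in the frame of lock_left_mouth below -0.012 m)))).
It fails at once if a peg in the rack or another thing on the desk is moved by more than 25 mm (distance of any of peg_a, peg_b, pot, mug, tape, notebook, tin from where it was at the start of the episode above 0.025 m).
It also fails if it takes over 51 s, if anything falls off the work surface, if the arm or the gripper's body presses on something with over 40 N, if the wrist force passes 120 N, or if a joint passes its speed limit or range.

## Working session

There is one attempt and no reset: what is moved stays moved. The work goes in short steps, Python scripts to look and compute and a tool call to move; the robot and the scene stay as the last step left them, time stands still between calls to the robot, and variables do not carry over. Pictures are saved under pics/ and viewed, and the job is handed in when it is done.

Besides the shell and the picture viewer there is one more tool, called after "Emit:" as name(argument=value, ...), one argument or row to a line, values as JSON. arm_command: Moves the arm, as the interface text tells. Its arguments: {"type":"object","properties":{"claw":{"type":"array","items":{"type":"number"}},"dp":{"type":"array","items":{"type":"array","items":{"type":"number"}}},"spin":{"type":"array","items":{"type":"number"}}},"required":["claw","dp","spin"]}

```bash
mkdir -p pics; ls; cat > h.py <<'E'
import numpy as np, cv2
from cell import arm, grab_frame, calibration, cut_out
def K(c):
    f=240/np.tan(np.radians(c["vertical_fov"])/2)
    return f
def ray(c,uv):
    f=K(c); d=np.array([(uv[0]-c["cx"])/f,(uv[1]-c["cy"])/f]); s=d.copy()
    for _ in range(30): s=d/(1+c["k1"]*(s@s))
    return s
def pt(c,uv,depth):
    s=ray(c,uv); p=np.array([s[0],s[1],1])*depth
    R=cv2.Rodrigues(np.array(c["rvec"],float))[0]; return R.T@(p-np.array(c["tvec"]).ravel())
def atz(c,uv,z):
    s=ray(c,uv); R=cv2.Rodrigues(np.array(c["rvec"],float))[0]
    o=-R.T@np.array(c["tvec"]).ravel(); d=R.T@np.array([s[0],s[1],1]); return o+d*(z-o[2])/d[2]
def proj(c,P):
    R=cv2.Rodrigues(np.array(c["rvec"],float))[0]; q=R@np.array(P)+np.array(c["tvec"]).ravel()
    s=q[:2]/q[2]; s=s*(1+c["k1"]*(s@s)); f=K(c); return np.array([c["cx"]+f*s[0],c["cy"]+f*s[1]])
def cloud(c,dep,mask=None):
    v,u=np.nonzero((dep>0) if mask is None else (dep>0)&mask)
    f=K(c); d=np.stack([(u-c["cx"])/f,(v-c["cy"])/f],1); s=d.copy()
    for _ in range(30): s=d/(1+c["k1"]*(s**2).sum(1,keepdims=True))
    z=dep[v,u]; p=np.c_[s*z[:,None],z]; R=cv2.Rodrigues(np.array(c["rvec"],float))[0]
    return (p-np.array(c["tvec"]).ravel())@R, np.c_[u,v]
E
python3 - <<'E'
from h import *
print(arm.get_obs(), arm.grip_depth)
for n in ["scene","side","wrist"]:
    im,d=grab_frame(n); cv2.imwrite(f"pics/{n}0.png",im[:,:,::-1]); np.save(f"{n}0.npy",d); print(n,calibration(n))
E
```

```text
pics
{'time': 0.0, 'qpos': array([ 1.02088633,  0.47777917,  0.02235294,  1.55643151, -0.01148165,
        1.10927308, -0.08309831]), 'qd': array([ 0.00073751,  0.00101047, -0.00048379,  0.00034769,  0.0002504 ,
        0.00048432, -0.00125867]), 'tau': array([ 1.08192691e-05, -5.82858467e+01,  1.53470524e+00, -2.72609836e+01,
       -5.42852387e-02,  1.70774153e-02,  1.44579712e-04]), 'ee_pos': array([ 0.28833789, -0.60966764,  0.22170443]), 'eef_rot': array([ 9.75696988e-01,  2.19122363e-01, -2.66735338e-04, -8.40030516e-04]), 'ft_force': array([-0.1605645 ,  0.03625   ,  0.37361661]), 'moment': array([-0.02421849,  0.01544188, -0.01596523]), 'gripper_width': 0.08788379454736597} 0.0187
scene {'vertical_fov': 54.715968281389195, 'cx': 318.7423887758584, 'cy': 243.03828659176878, 'k1': 0.02695080697408736, 'rvec': array([ 1.2872332 ,  1.95234449, -1.08535433]), 'tvec': array([ 0.23461105, -0.21761883,  1.71730234])}
side {'vertical_fov': 50.72365458697407, 'cx': 314.06702219979206, 'cy': 239.6443666029623, 'k1': -0.1166313218435652, 'rvec': array([ 0.23651031, -2.83978261,  1.16503733]), 'tvec': array([0.63165673, 0.13664589, 1.23544689])}
wrist {'vertical_fov': 70.41967936276977, 'cx': 318.59846104851897, 'cy': 239.02952236450693, 'k1': -0.047192380826992814, 'rvec': array([-2.44969076,  1.54939594,  0.22096611]), 'tvec': array([-0.67372869, -0.03314204,  0.39112502])}
```

View pics/scene0.png

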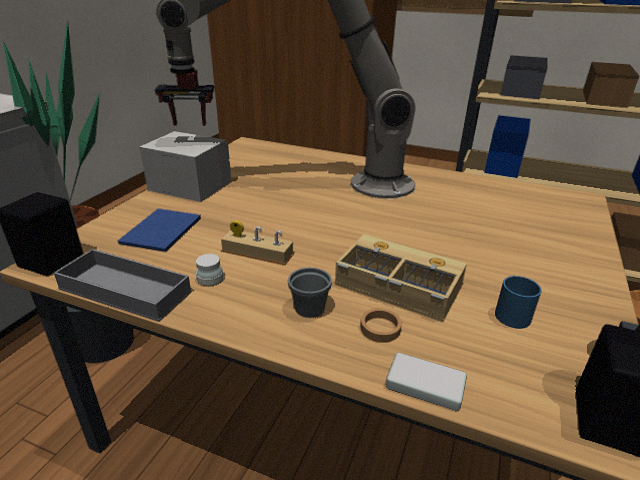

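View pics/side0.png

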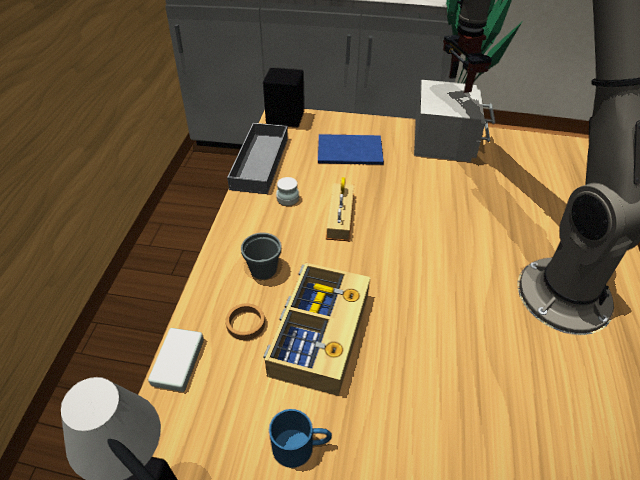

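View pics/wrist0.png

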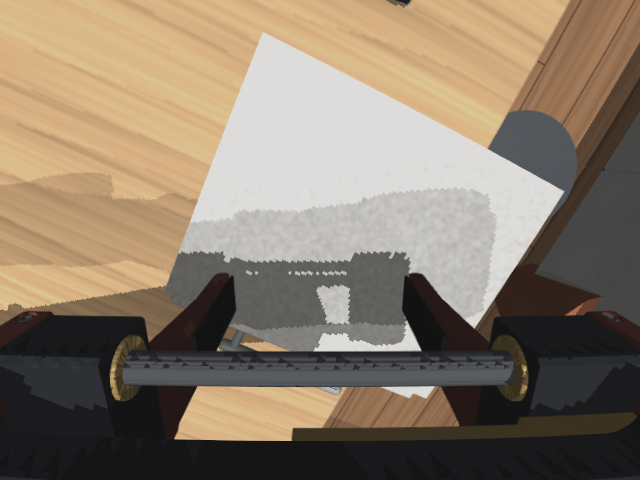

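The side view shows the yellow puller in the upper bay (px 320,297), on the robot's right (-y). Silver pegs are in the lower bay (300,345), on the left (+y). So the lock should be the left one, at about (334,349). The key is at (237,228) in the scene view, at the rack end nearest -y. Next I'll measure these.

```bash
python3 - <<'E'
from h import *
D={n:np.load(f"{n}0.npy") for n in ["scene","side"]}
for n in ["scene","side"]:
    c=calibration(n)
    for l in ["key","rack","caddy","pegs","puller","lock_left_mouth","lock_right_mouth","peg_a"]:
        for r in cut_out(n,l)[:2]:
            P,_=cloud(c,D[n],r["pixels"])
            if len(P)==0: print(n,l,"nodepth");continue
            print(n,l,round(r["confidence"],2),np.round(r["uv"]),len(P),"med",np.round(np.median(P,0),3),"lo",np.round(np.percentile(P,3,0),3),"hi",np.round(np.percentile(P,97,0),3))
            np.save(f"m_{n}_{l}.npy",P) if r is not None and r["confidence"]>.5 else 0
E
```

```text
scene key 0.53 [231. 228.] 164 med [ 0.608 -0.249  0.068] lo [ 0.6   -0.266  0.042] hi [ 0.611 -0.233  0.087]
scene rack 0.83 [256. 251.] 1545 med [ 0.626 -0.176  0.032] lo [ 0.574 -0.276  0.001] hi [ 0.636 -0.096  0.041]
scene caddy 0.8 [400. 272.] 7028 med [0.604 0.221 0.052] lo [0.522 0.076 0.005] hi [0.687 0.347 0.07 ]
scene pegs 0.64 [401. 275.] 7026 med [0.606 0.22  0.052] lo [0.523 0.076 0.005] hi [0.687 0.347 0.07 ]
scene lock_left_mouth 0.46 [439. 262.] 68 med [0.551 0.293 0.069] lo [0.542 0.277 0.064] hi [0.567 0.306 0.071]
scene peg_a 0.43 [275. 239.] 49 med [ 0.6   -0.129  0.054] lo [ 0.589 -0.138  0.038] hi [ 0.603 -0.122  0.079]
scene peg_a 0.38 [261. 233.] 75 med [ 0.602 -0.188  0.056] lo [ 0.49  -0.254 -0.001] hi [ 0.607 -0.177  0.082]
side key 0.64 [340. 185.] 58 med [ 0.598 -0.237  0.077] lo [ 0.594 -0.268  0.042] hi [ 0.603 -0.23   0.09 ]
side rack 0.77 [343. 216.] 1294 med [ 0.593 -0.158  0.04 ] lo [ 0.563 -0.276  0.001] hi [ 0.628 -0.093  0.049]
side rack 0.47 [350. 296.] 170 med [0.531 0.143 0.07 ] lo [0.516 0.128 0.058] hi [0.546 0.162 0.073]
side caddy 0.58 [322. 328.] 8488 med [0.587 0.234 0.068] lo [0.51  0.075 0.008] hi [0.675 0.357 0.073]
side pegs 0.69 [301. 346.] 335 med [0.625 0.269 0.019] lo [0.597 0.228 0.012] hi [0.654 0.308 0.023]
side pegs 0.52 [331. 350.] 189 med [0.551 0.291 0.07 ] lo [0.536 0.278 0.057] hi [0.565 0.308 0.074]
side puller 0.6 [319. 294.] 247 med [0.605 0.125 0.027] lo [0.582 0.092 0.022] hi [0.619 0.173 0.032]
side lock_left_mouth 0.57 [330. 352.] 184 med [0.552 0.291 0.07 ] lo [0.537 0.278 0.056] hi [0.565 0.308 0.074]
side lock_right_mouth 0.55 [350. 295.] 143 med [0.532 0.143 0.07 ] lo [0.517 0.13  0.054] hi [0.545 0.16  0.074]
side peg_a 0.62 [341. 199.] 43 med [ 0.596 -0.184  0.059] lo [ 0.592 -0.231  0.04 ] hi [ 0.6   -0.174  0.086]
side peg_a 0.48 [340. 214.] 50 med [ 0.593 -0.127  0.059] lo [ 0.589 -0.137  0.04 ] hi [ 0.598 -0.114  0.085]
```

The pegs are on the left of the caddy (pegs y 0.27, caddy middle about 0.215), so it's the left lock. I'll move over the key now.

Emit:
arm_command(
  claw=[1,1,1,1,1,1,1,1,1,1,1,1],
  dp=[
    [0.95,-0.5,-0.1],
    [0.95,-0.5,-0.1],
    [0.95,-0.5,-0.1],
    [0.95,-0.5,-0.1],
    [0.95,-0.5,0],
    [0.95,-0.5,0],
    [0.95,-0.5,0],
    [0.95,-0.5,0],
    [0.95,-0.5,0],
    [0.95,-0.5,0],
    [0.95,-0.5,0],
    [0.95,-0.5,0],
  ],
  spin=[0,0,0,0,0,0,0,0,0,0,0,0],
)

```text
time: 2.45
ee_pos: [0.5214, -0.3005, 0.2348]
eef_rot: [0.976, 0.219, 0.0, 0.0]
ft_force: [0.0, -0.3, 0.8]
gripper_width: 0.088
```

Emit:
arm_command(
  claw=[1,1,1,1,1,1,1],
  dp=[
    [0.95,-0.2,0],
    [0,0,0],
    [0,0,0],
    [0,0,0],
    [0,0,0],
    [0,0,0],
    [0,0,0],
  ],
  spin=[-0.17,-0.17,-0.17,-0.17,-0.17,-0.17,-0.17],
)

```text
time: 3.32
ee_pos: [0.544, -0.2837, 0.2347]
eef_rot: [0.683, 0.73, -0.0, 0.0]
ft_force: [-0.1, 0.8, -0.6]
gripper_width: 0.0878
```

```bash
cat > w.py <<'E'
from h import *
import sys
def obs():
    o=arm.get_obs(); from scipy.spatial.transform import Rotation as Ro
    R=Ro.from_quat(o["eef_rot"]).as_matrix()
    print("t",round(o["time"],2),"p",np.round(o["ee_pos"],4),"yaw",round(np.arctan2(R[1,0],R[0,0]),3),"z",np.round(R[:,2],3),"q",np.round(o["qpos"],2),"F",np.round(o["ft_force"],1),"M",np.round(o["moment"],2),"w",round(o["gripper_width"],4))
    return o,R
def shot(n,name):
    c=calibration(n); im,d=grab_frame(n); cv2.imwrite(f"pics/{name}.png",im[:,:,::-1]); np.save(f"{name}.npy",d); return c,im,d
if __name__=="__main__":
    obs(); c,im,d=shot("wrist",sys.argv[1])
    R=cv2.Rodrigues(c["rvec"])[0]; print("cam",-R.T@c["tvec"])
E
python3 w.py w1
```

```text
t 3.33 p [ 0.544  -0.2837  0.2347] yaw 1.637 z [ 0. -0. -1.] q [ 0.64  0.39 -0.35  1.68  0.15  1.1   0.32] F [-0.1  0.8 -0.6] M [-0.02 -0.11 -0.01] w 0.0878
cam [ 0.53942352 -0.20757647  0.39624262]
```

View pics/w1.png

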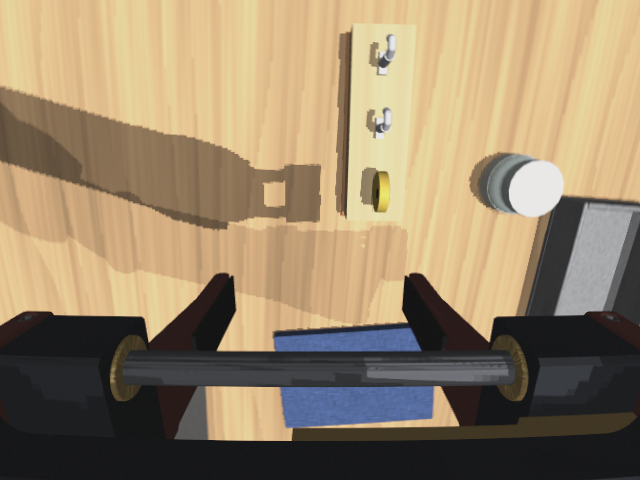

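```bash
python3 - <<'E'
from h import *
c=calibration("wrist"); d=np.load("w1.npy")
for l in ["key","rack","peg_a"]:
    for r in cut_out("wrist",l)[:2]:
        P,uv=cloud(c,d,r["pixels"]); 
        if len(P)==0: continue
        print(l,round(r["confidence"],2),r["uv"],len(P),np.round(np.median(P,0),4),np.round(np.percentile(P,3,0),4),np.round(np.percentile(P,97,0),4))
        if l=="rack":
            t=P[abs(P[:,2]-.04)<.005]; rr=cv2.minAreaRect((t[:,:2]*1000).astype(np.float32)); print(len(t),rr)
P,uv=cloud(c,d)
t=P[(P[:,2]>.045)&(P[:,2]<.1)]; print(len(t),t.min(0),t.max(0))
for z0 in (.05,.06,.07,.08):
    s=t[abs(t[:,2]-z0)<.005]; print(z0,len(s),np.round(np.median(s,0),4) if len(s) else 0)
E
```

```text
key 0.88 [380.7, 190.1] 618 [ 0.5998 -0.2483  0.0821] [ 0.5967 -0.2665  0.053 ] [ 0.6066 -0.2325  0.0877]
rack 0.7 [371.4, 111.9] 11692 [ 0.5927 -0.1784  0.0394] [ 0.5654 -0.28    0.0027] [ 0.6284 -0.0993  0.0411]
10389 ((599.2243041992188, -190.09933471679688), (61.048160552978516, 191.0162811279297), 3.3650715351104736)
rack 0.52 [521.3, 187.4] 4096 [ 0.7481 -0.2343  0.0586] [ 0.7293 -0.2622  0.0106] [ 0.7836 -0.2076  0.0606]
269 ((744.9141845703125, -234.60816955566406), (58.54982376098633, 27.487409591674805), 83.92611694335938)
peg_a 0.81 [387.7, 56.2] 427 [ 0.5942 -0.1301  0.0733] [ 0.5912 -0.1393  0.0408] [ 0.5989 -0.1162  0.0841]
peg_a 0.59 [384.3, 124.1] 314 [ 0.5978 -0.1879  0.074 ] [ 0.5949 -0.1984  0.0425] [ 0.6027 -0.1766  0.0841]
5477 [ 0.40138231 -0.59549024  0.0450029 ] [ 0.94261527 -0.11385775  0.09960767]
0.05 1481 [ 0.8263 -0.2669  0.0489]
0.06 2742 [ 0.7575 -0.2367  0.0595]
0.07 304 [ 0.5953 -0.2405  0.0713]
0.08 668 [ 0.5973 -0.1911  0.0814]
```

The wrist view shows the key at (381,190) at the near end of the rack. The rack's fitted top is 61 x 191 mm with a yaw of 3.4 degrees, which matches the sizes given. I'll grasp at (0.6025, -0.250).

Emit:
arm_command(
  claw=[1,1,1,1,1,1,1,1,1,1,1],
  dp=[
    [0.5,1,0],
    [0.5,1,0],
    [0,0,1],
    [0,0,1],
    [0,0,1],
    [0,0,1],
    [0,0,0.9],
    [0,0,0.7],
    [0,0,0.4],
    [0,0,0.2],
    [0,0,0],
  ],
  spin=[0.007,0,0,0,0,0,0,0,0,0,0],
)

```text
time: 4.9
ee_pos: [0.6025, -0.2503, 0.0489]
eef_rot: [0.688, 0.726, 0.0, 0.0]
ft_force: [-0.5, -0.4, 0.5]
gripper_width: 0.0879
```

```bash
python3 w.py w2; python3 - <<'E'
from w import *
shot("side","s2")
E
```

```text
t 4.9 p [ 0.6025 -0.2503  0.0489] yaw 1.624 z [ 0. -0. -1.] q [ 0.52  0.65 -0.31  1.72  0.26  0.81  0.14] F [-0.5 -0.4  0.5] M [-0.02 -0.02  0.03] w 0.0879
cam [ 0.59879542 -0.17409263  0.21039154]
```

View pics/w2.png

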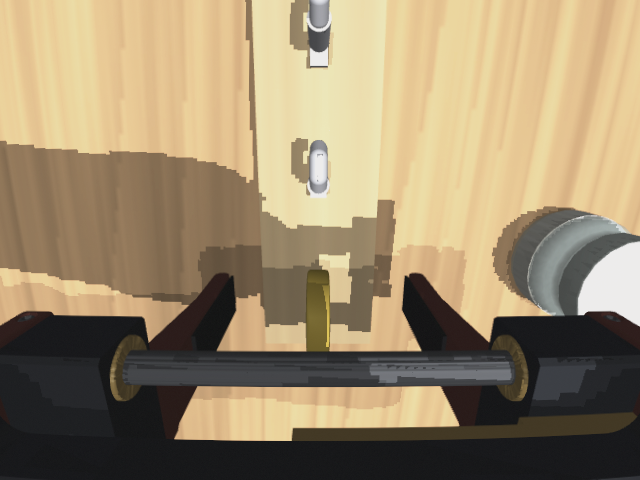

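The key sits midway between the pads (column 318, with the pads at 235 and 403). I'll close on it.

Emit:
arm_command(
  claw=[-1,-1,-1,-1,-1,-1,-1],
  dp=[
    [0,0,0],
    [0,0,0],
    [0,0,0],
    [0,0,0],
    [0,0,0],
    [0,0,0],
    [0,0,0],
  ],
  spin=[0,0,0,0,0,0,0],
)

```text
time: 5.88
ee_pos: [0.6022, -0.2503, 0.0486]
eef_rot: [0.688, 0.726, -0.0, -0.0]
ft_force: [0.1, -0.2, -0.0]
gripper_width: 0.0215
```

Emit:
arm_command(
  claw=[-1,-1,-1],
  dp=[
    [0,0,0],
    [0,0,0],
    [0,0,0],
  ],
  spin=[0,0,0],
)

```text
time: 6.25
ee_pos: [0.6022, -0.2503, 0.0487]
eef_rot: [0.688, 0.726, 0.0, 0.0]
ft_force: [-0.1, 0.3, 0.4]
gripper_width: 0.0101
```

Emit:
arm_command(
  claw=[-1,-1,-1,-1,-1,-1],
  dp=[
    [0,0,-0.2],
    [0,0,-0.5],
    [0,0,-1],
    [0,0,-1],
    [0,0,-1],
    [0,0,-1],
  ],
  spin=[0,0,0,0,0,0],
)

```text
time: 7.0
ee_pos: [0.6023, -0.2502, 0.192]
eef_rot: [0.688, 0.726, 0.0, 0.001]
ft_force: [-0.2, -1.6, -0.5]
gripper_width: 0.0098
```

The key is held (opening 9.8 mm). I'll carry it to a viewing spot short of the left lock.

Emit:
arm_command(
  claw=[-1,-1,-1,-1,-1,-1,-1,-1,-1,-1,-1,-1],
  dp=[
    [0.5,0,0],
    [1,-0.1,0],
    [1,-0.1,0],
    [1,-0.1,0],
    [1,-0.1,0],
    [1,-0.1,0],
    [1,-0.1,0],
    [1,-0.1,0],
    [1,-0.1,0],
    [1,-0.1,0],
    [1,0,0],
    [1,0,0],
  ],
  spin=[0,0,0,0,0,0,0,0,0,0,0,0],
)

```text
time: 8.5
ee_pos: [0.5553, 0.0945, 0.1889]
eef_rot: [0.687, 0.726, -0.001, -0.0]
ft_force: [0.6, 0.4, 0.5]
gripper_width: 0.0099
```

Emit:
arm_command(
  claw=[-1,-1,-1,-1,-1,-1],
  dp=[
    [1,0,0],
    [1,0,0],
    [1,0,0],
    [0.8,0,0],
    [0.3,0,0],
    [0,0,0],
  ],
  spin=[0,0,0,0,0,0],
)

```text
time: 9.25
ee_pos: [0.5493, 0.2159, 0.1892]
eef_rot: [0.687, 0.726, -0.0, -0.0]
ft_force: [-0.0, -0.3, 0.0]
gripper_width: 0.0103
```

```bash
python3 w.py w3
```

```text
t 9.25 p [0.5493 0.2159 0.1892] yaw 1.626 z [-0.001 -0.    -1.   ] q [-0.1   0.42 -0.5   1.77  0.23  1.01 -0.62] F [-0.  -0.3  0. ] M [-0.03 -0.12 -0.1 ] w 0.0103
cam [0.54572069 0.29214539 0.35069996]
```

View pics/w3.png

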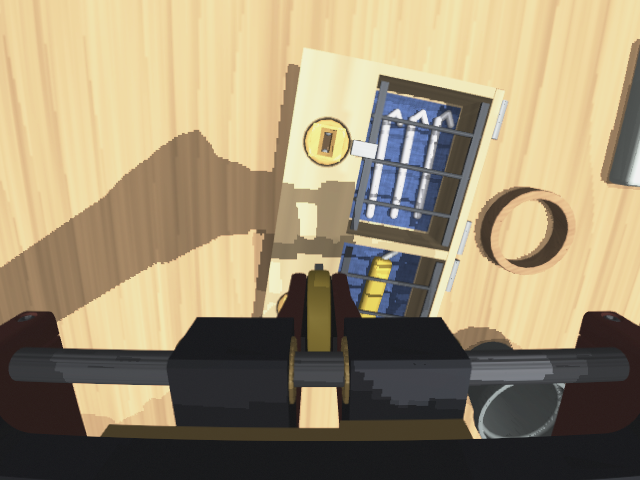

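The view confirms that the three silver pegs (400,165) are in the bay of the left lock (plug at 327,142). The keyway's long side runs along the caddy's y. I'll fit the plug, the keyway and the caddy top.

```bash
python3 - <<'E'
from h import *
c=calibration("wrist"); d=np.load("w3.npy"); im=cv2.imread("pics/w3.png")
# rectified top view at z=.07, 0.25 mm/px around lock
def top(cx,cy,h,s,z=.07):
    n=int(2*h/s); m=np.zeros((n,n,2),np.float32)
    for i in range(n):
        for j in range(n): m[i,j]=proj(c,[cx-h+j*s,cy+h-i*s,z])
    return cv2.remap(im,m[...,0],m[...,1],cv2.INTER_CUBIC)
t=top(.552,.291,.04,.0002); cv2.imwrite("pics/top3.png",cv2.resize(t,(600,600)))
for z in (.07,): 
    r=cut_out("wrist","lock_left_mouth")
    for k in r[:2]:
        P,uv=cloud(c,d,k["pixels"]); print(k["confidence"],k["uv"],len(P),np.round(np.median(P,0),4),atz(c,k["uv"],.07))
        cn=max(cv2.findContours(k["pixels"].astype(np.uint8),0,1)[0],key=len)[:,0]
        W=np.array([atz(c,q,.07)[:2] for q in cn])*1000; print(cv2.minEnclosingCircle(W.astype(np.float32)))
r=cut_out("wrist","caddy")
P,uv=cloud(c,d)
s=P[(abs(P[:,2]-.07)<.002)&(P[:,0]>.48)&(P[:,0]<.75)&(P[:,1]>.05)&(P[:,1]<.4)]
# left edge (front of deck) fit
print("med deck z",np.median(s[:,2]))
fr=[]
for y in np.arange(.2,.35,.004):
    q=s[abs(s[:,1]-y)<.002]
    if len(q)>5: fr.append((y,q[:,0].min()))
fr=np.array(fr); p=np.polyfit(fr[:,0],fr[:,1],1); print("front edge dx/dy",p, np.std(fr[:,1]-np.polyval(p,fr[:,0])),"yaw",-np.arctan(p[0]))
print("far end y", s[:,1].max())
E
```

```text
0.7 [330.0, 139.4] 1664 [0.5527 0.2916 0.0691] [0.55517748 0.29343247 0.07      ]
((552.5604248046875, 291.3432922363281), 18.908954620361328)
med deck z 0.069435030107358
front edge dx/dy [0.12430034 0.48602541] 0.00020016934014050229 yaw -0.1236660399904358
far end y 0.35903898872220275
```

View pics/top3.png

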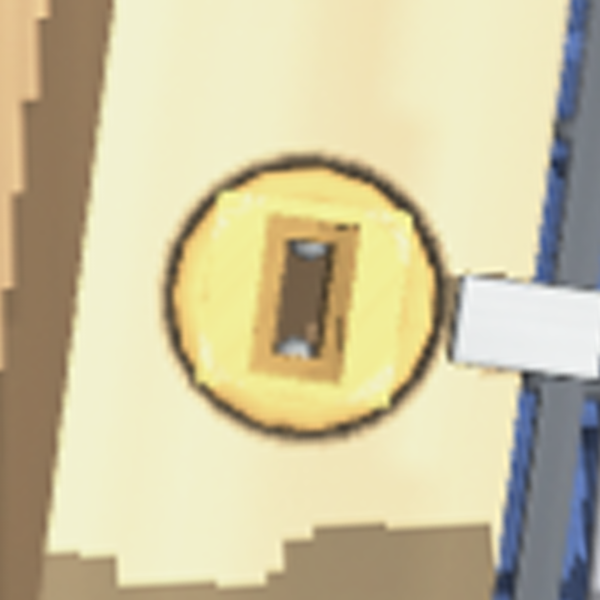

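The plug centre is at (0.5526, 0.2913), with a measured diameter of about 37 mm on a deck at z 0.07, so it's consistent. The yaw is -0.124. I'll check where the key sits in the fingers with the same camera.

```bash
python3 - <<'E'
from w import *
o,R=obs(); c=calibration("wrist"); d=np.load("w3.npy")
for k in cut_out("wrist","key")[:2]:
    P,uv=cloud(c,d,k["pixels"]); T=(P-o["ee_pos"])@R
    print(k["confidence"],k["uv"],len(P),np.round(np.percentile(T,[2,50,98],0),4))
    # top rim slices
    for x0 in np.arange(-.02,.024,.004):
        q=T[abs(T[:,0]-x0)<.002]
        if len(q)>3: print(round(x0,3),len(q),np.round([q[:,2].min(),np.median(q[:,1])],4))
E
```

```text
t 9.4 p [0.5501 0.2142 0.1894] yaw 1.623 z [-0.    -0.001 -1.   ] q [-0.09  0.42 -0.5   1.77  0.23  1.01 -0.62] F [ 0.7 -0.6 -0.6] M [-0.04 -0.11  0.07] w 0.01
0.62 [316.1, 308.6] 1984 [[-0.0083 -0.0042 -0.0392]
 [ 0.009   0.0006 -0.0355]
 [ 0.0192  0.0054  0.0219]]
-0.008 125 [-0.0385  0.0004]
-0.004 173 [-0.0397  0.0008]
0.0 215 [-0.0442  0.0008]
0.004 230 [-0.0394  0.0008]
0.008 317 [-0.0415  0.0008]
0.012 298 [-0.042   0.0004]
0.016 352 [-0.0339  0.0004]
0.02 267 [-0.0285  0.0008]
0.27 [329.9, 140.8] 1482 [[ 0.0598 -0.0086  0.1183]
 [ 0.0762  0.0073  0.1199]
 [ 0.0923  0.0226  0.1333]]
```

Emit:
arm_command(
  claw=[-1,-1,-1,-1,-1,-1,-1,-1,-1],
  dp=[
    [0,0,0],
    [1,-0.1,0],
    [1,-0.1,0],
    [0.51,0,0],
    [0,0,0.8],
    [0,0,0.8],
    [0,0,0.7],
    [0,0,0.3],
    [0,0,0],
  ],
  spin=[0.179,0,0,0,0,0,0,0,0],
)

```text
time: 10.58
ee_pos: [0.5534, 0.2907, 0.1112]
eef_rot: [0.75, 0.661, -0.0, -0.0]
ft_force: [1.1, 0.0, -0.2]
gripper_width: 0.0101
```

```bash
python3 w.py w4;  python3 - <<'E'
from w import *
c,im,d=shot("side","s4"); cv2.imwrite("pics/s4c.png",cv2.resize(im[300:400,270:400,::-1],(780,600),interpolation=cv2.INTER_CUBIC))
E
```

```text
t 10.57 p [0.5534 0.2907 0.1112] yaw 1.446 z [-0.001 -0.    -1.   ] q [-0.26  0.55 -0.44  1.75  0.29  0.9  -0.95] F [ 1.1  0.  -0.2] M [-0.01 -0.07  0.01] w 0.0101
cam [0.56344968 0.36648721 0.27270132]
```

View pics/w4.png

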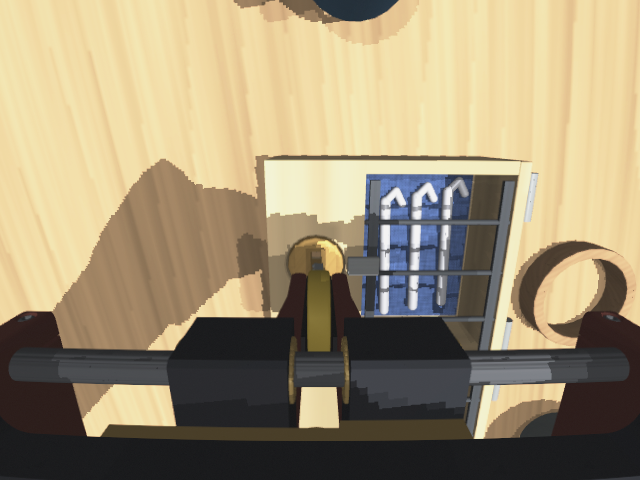

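View pics/s4c.png

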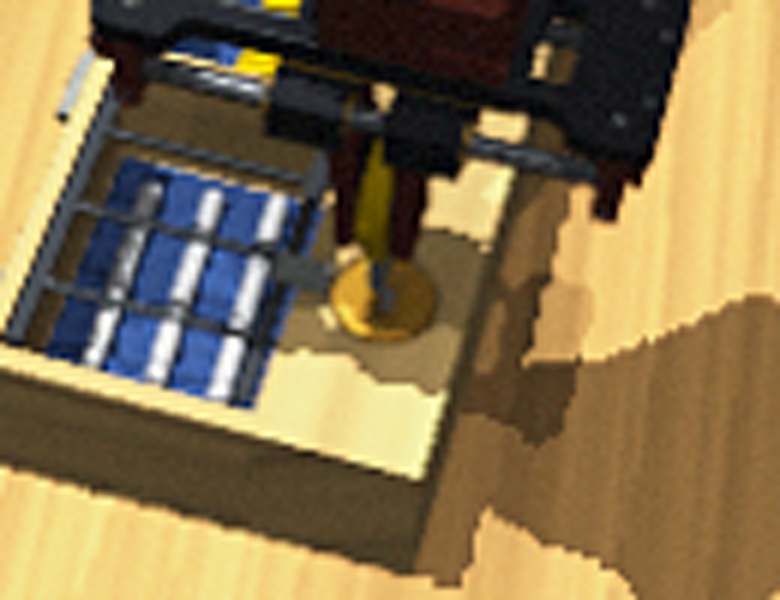

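The key sits straight in the fingers (offset under 1 mm) and lines up with the keyway at (316,258). I'll insert it in small steps.

Emit:
arm_command(
  claw=[-1,-1,-1,-1,-1,-1],
  dp=[
    [0.02,-0.03,0],
    [0,0,0.1],
    [0,0,0.1],
    [0,0,0.1],
    [0,0,0.1],
    [0,0,0],
  ],
  spin=[0,0,0,0,0,0],
)

```text
time: 11.42
ee_pos: [0.5524, 0.2917, 0.0993]
eef_rot: [0.75, 0.662, -0.0, -0.0]
ft_force: [-0.6, -0.1, -0.6]
gripper_width: 0.0104
```

Emit:
arm_command(
  claw=[-1,-1,-1,-1],
  dp=[
    [0,0,0.1],
    [0,0,0.1],
    [0,0,0.1],
    [0,0,0],
  ],
  spin=[0,0,0,0],
)

```text
time: 11.92
ee_pos: [0.5524, 0.2923, 0.0909]
eef_rot: [0.75, 0.662, 0.0, -0.0]
ft_force: [-2.5, 0.6, 3.8]
gripper_width: 0.01
```

Emit:
arm_command(
  claw=[-1,-1,-1,-1],
  dp=[
    [0,0,0.1],
    [0,0,0.1],
    [0,0,0.1],
    [0,0,0],
  ],
  spin=[0,0,0,0],
)

```text
time: 12.42
ee_pos: [0.5524, 0.2925, 0.0823]
eef_rot: [0.75, 0.662, 0.0, -0.0]
ft_force: [-3.3, 0.0, 5.0]
gripper_width: 0.01
```

Emit:
arm_command(
  claw=[-1,-1,-1,-1],
  dp=[
    [0,0,0.1],
    [0,0,0.07],
    [0,0,0],
    [0,0,0],
  ],
  spin=[0,0,0,0],
)

```text
time: 12.92
ee_pos: [0.5524, 0.2925, 0.0768]
eef_rot: [0.75, 0.662, 0.0, -0.0]
ft_force: [-3.4, 1.5, 3.7]
gripper_width: 0.0095
```

```bash
python3 w.py w5;  python3 - <<'E'
from w import *
c,im,d=shot("side","s5"); cv2.imwrite("pics/s5c.png",cv2.resize(im[300:400,270:400,::-1],(780,600),interpolation=cv2.INTER_CUBIC))
E
```

```text
t 12.93 p [0.5524 0.2925 0.0768] yaw 1.446 z [ 0.     0.001 -1.   ] q [-0.28  0.6  -0.42  1.77  0.32  0.84 -0.97] F [-3.4  1.5  3.7] M [0.47 0.79 0.02] w 0.0095
cam [0.56231644 0.36804606 0.23835934]
```

View pics/w5.png

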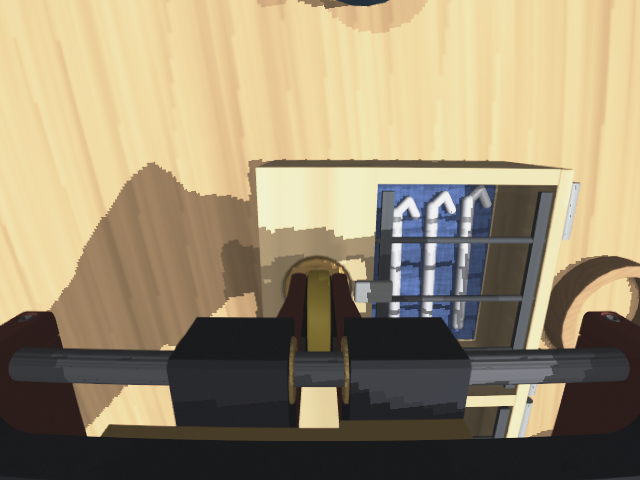

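View pics/s5c.png

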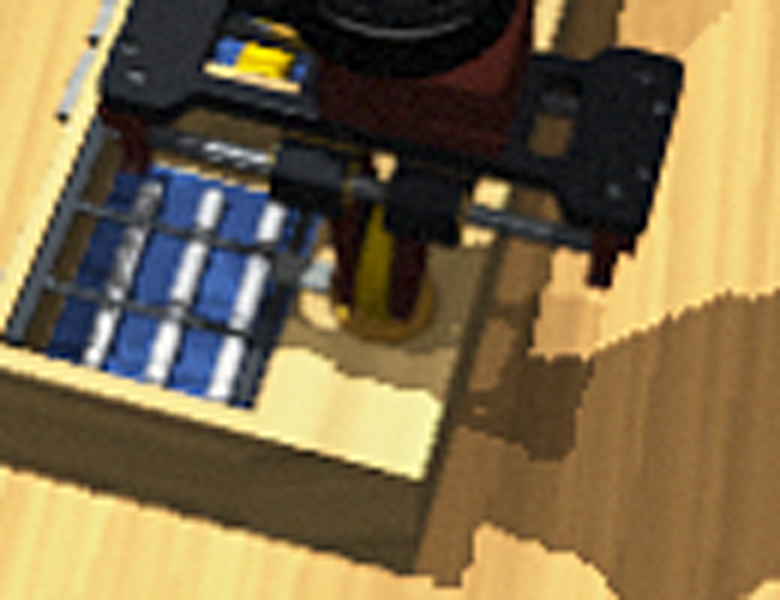

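```bash
python3 - <<'E'
from w import *
o,R=obs(); c=calibration("wrist")
for n in ["w3","w4","w5"]:
    d=np.load(n+".npy")
    # same bow pixels: camera fixed relative to tool
    im=cv2.imread(f"pics/{n}.png").astype(int)
    m=np.zeros((480,640),bool); m[265:352,306:332]=True
    m&=(im[...,2]-im[...,0]>40)
    P,uv=cloud(c,d,m); T=(P-o["ee_pos"])@R
    v,cnt=np.unique(uv[:,1],return_counts=True)
    print(n,len(T),"toprow",v[cnt>5].min(),[ (int(r),np.round(np.median(T[uv[:,1]==r],0),4)) for r in (275,285,300,320,340) if (uv[:,1]==r).any()])
E
python3 - <<'E'
import cv2,numpy as np
a=[cv2.resize(cv2.imread(f"pics/{n}.png")[240:360,280:360],(260,390),interpolation=cv2.INTER_CUBIC) for n in("w3","w4","w5")]
cv2.imwrite("pics/cmp5.png",np.hstack(a))
E
```

```text
t 13.03 p [0.5524 0.2925 0.0767] yaw 1.446 z [-0.     0.001 -1.   ] q [-0.28  0.6  -0.42  1.77  0.32  0.84 -0.97] F [-4.4  3.4  4.3] M [ 0.57  0.84 -0.05] w 0.0097
w3 1964 toprow 265 [(275, array([ 0.0192,  0.0005, -0.0201])), (285, array([ 0.0175,  0.0005, -0.0275])), (300, array([ 0.0133,  0.0003, -0.0331])), (320, array([ 0.0064,  0.0005, -0.0375])), (340, array([-0.0025,  0.0003, -0.0382]))]
w4 1941 toprow 265 [(275, array([ 0.019 ,  0.0005, -0.0198])), (285, array([ 0.0175,  0.0005, -0.0275])), (300, array([ 0.0131,  0.0003, -0.0327])), (320, array([ 0.0064,  0.0005, -0.0374])), (340, array([-0.0027,  0.0005, -0.0379]))]
w5 2006 toprow 265 [(275, array([ 0.0191,  0.0009, -0.0201])), (285, array([ 0.0176,  0.0005, -0.0275])), (300, array([ 0.0133,  0.0003, -0.0332])), (320, array([ 0.0062,  0.0005, -0.0371])), (340, array([-0.0024,  0.0005, -0.0382]))]
```

View pics/cmp5.png

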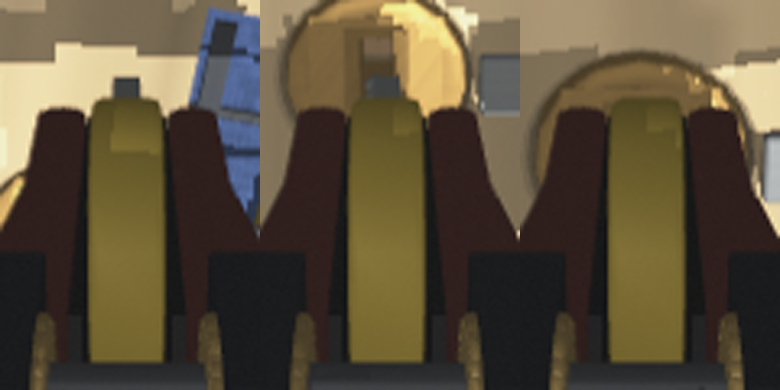

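The key hasn't slipped in the fingers, and the tip depth is about 27–28 mm with the shoulder at the mouth and only 4 N up, so it's home and unturned. Next is the clockwise turn.

Emit:
arm_command(
  claw=[-1,-1,-1,-1,-1,-1],
  dp=[
    [0,0,0],
    [0,0,0],
    [0,0,0],
    [0,0,0],
    [0,0,0],
    [0,0,0],
  ],
  spin=[0.1,0.1,0.1,0.1,0.1,0],
)

```text
time: 13.78
ee_pos: [0.5527, 0.292, 0.0766]
eef_rot: [0.89, 0.456, 0.0, 0.0]
ft_force: [-2.3, 1.4, 3.1]
gripper_width: 0.01
```

```bash
python3 w.py w6
```

```text
t 13.78 p [0.5527 0.292  0.0766] yaw 0.947 z [ 0.  0. -1.] q [-0.36  0.58 -0.3   1.78  0.23  0.82 -1.4 ] F [-2.3  1.4  3.1] M [0.47 0.6  0.01] w 0.01
cam [0.59741199 0.35403033 0.23813675]
```

View pics/w6.png

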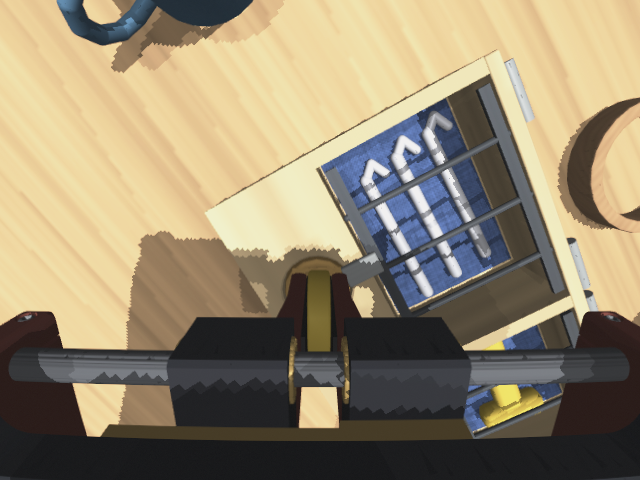

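The key turns with the jaws and the bolt at (362,268) is following, so I'll continue.

Emit:
arm_command(
  claw=[-1,-1,-1,-1,-1,-1,-1,-1,-1,-1,-1,-1],
  dp=[
    [0,0,0],
    [0,0,0],
    [0,0,0],
    [0,0,0],
    [0,0,0],
    [0,0,0],
    [0,0,0],
    [0,0,0],
    [0,0,0],
    [0,0,0],
    [0,0,0],
    [0,0,0],
  ],
  spin=[0.1,0.1,0.1,0.1,0.1,0.1,0.1,0.1,0.1,0.06,0.04,0],
)

```text
time: 15.32
ee_pos: [0.5526, 0.2915, 0.0766]
eef_rot: [1.0, -0.027, -0.0, 0.0]
ft_force: [-3.2, -0.2, 3.4]
gripper_width: 0.0099
```

```bash
python3 w.py w7;  python3 - <<'E'
from w import *
c,im,d=shot("side","s7"); cv2.imwrite("pics/s7c.png",cv2.resize(im[300:400,270:400,::-1],(780,600),interpolation=cv2.INTER_CUBIC))
E
```

```text
t 15.32 p [0.5526 0.2915 0.0766] yaw -0.053 z [-0. -0. -1.] q [-0.54  0.56 -0.06  1.79  0.04  0.79 -2.25] F [-3.2 -0.2  3.4] M [0.09 0.66 0.08] w 0.0099
cam [0.62889425 0.28796741 0.23806938]
```

View pics/w7.png

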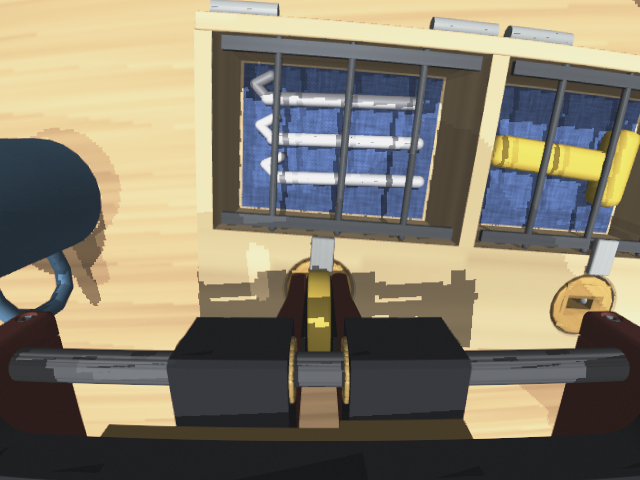

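View pics/s7c.png

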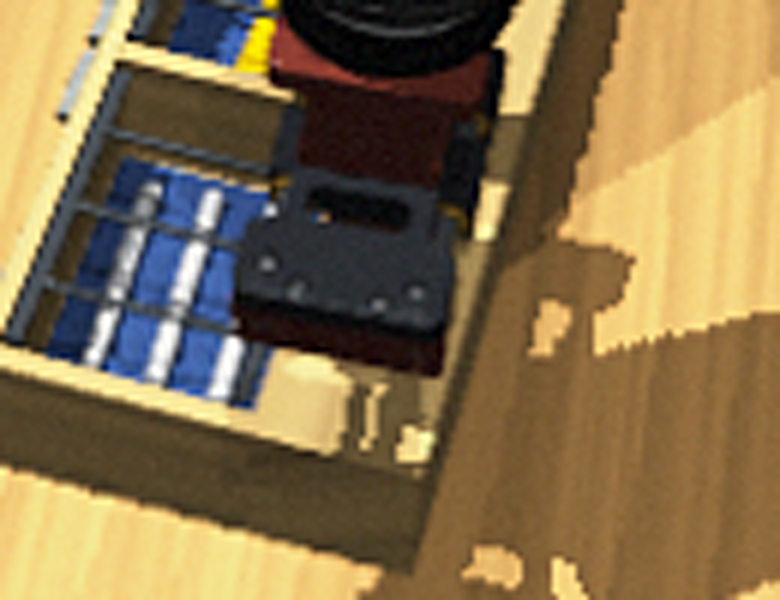

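The left bolt has drawn back and the tool has turned 1.50 rad. Because the keyway has play, I'll turn a little further to reach the stop.

Emit:
arm_command(
  claw=[-1,-1,-1,-1],
  dp=[
    [0,0,0],
    [0,0,0],
    [0,0,0],
    [0,0,0],
  ],
  spin=[0.05,0.05,0.0,0],
)

```text
time: 15.92
ee_pos: [0.5525, 0.2914, 0.0765]
eef_rot: [0.997, -0.076, -0.0, 0.0]
ft_force: [-4.1, -0.5, 4.5]
gripper_width: 0.0099
```

```bash
python3 w.py w8
```

```text
t 15.93 p [0.5525 0.2914 0.0765] yaw -0.153 z [-0.    -0.001 -1.   ] q [-0.56  0.56 -0.03  1.79  0.02  0.79 -2.33] F [-4.1 -0.5  4.5] M [-0.08  0.78  0.1 ] w 0.0099
cam [0.62803911 0.28035145 0.23801266]
```

Emit:
arm_command(
  claw=[-1,-1,-1,-1],
  dp=[
    [0,0,0],
    [0,0,0],
    [0,0,0],
    [0,0,0],
  ],
  spin=[0.03,0,0.0,0],
)

```text
time: 16.48
ee_pos: [0.5524, 0.2914, 0.0765]
eef_rot: [0.996, -0.092, -0.0, 0.0]
ft_force: [-4.7, -0.8, 4.8]
gripper_width: 0.01
```

```bash
python3 w.py w9; python3 - <<'E'
import cv2,numpy as np
a=[cv2.resize(cv2.imread(f"pics/{n}.png")[220:360,270:370],(260,364),interpolation=cv2.INTER_CUBIC) for n in("w7","w8","w9")]
cv2.imwrite("pics/cmp9.png",np.hstack(a))
E
```

```text
t 16.48 p [0.5524 0.2914 0.0765] yaw -0.185 z [-0.    -0.001 -1.   ] q [-0.57  0.56 -0.02  1.8   0.02  0.79 -2.36] F [-4.7 -0.8  4.8] M [-0.24  0.89  0.11] w 0.01
cam [0.62759414 0.27793054 0.23800352]
```

View pics/cmp9.png

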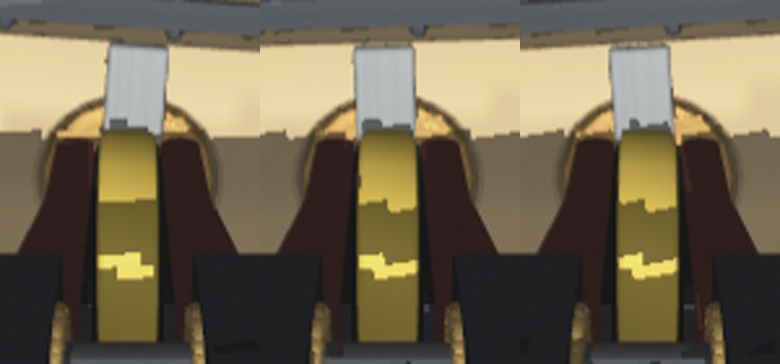

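The key is still square in the jaws, the bolt is fully drawn over the plug, and the moment is steady at 0.11 N m. The tool has turned 1.63 rad, and with about 0.1 rad of play that puts the lock at or near its stop. I'll hand in.

```bash
python3 - <<'E'
from w import *
print(arm.hand_in()); obs()
E
```

```text
the job is handed in; nothing more can be done
None
the job is handed in; nothing more can be done
```

I took the yellow key from the rack, pushed it home in the left lock (the bay with the three silver pegs) and turned it clockwise. I handed the job in at about 16.5 s, still gripping the key. No verdict was reported.

- **Bay:** the side and wrist pictures both showed the pegs on the left (+y) and the yellow puller on the right, so the left lock was the one to use.
- **Insertion:** the key reached about 27–28 mm deep with no more than 5 N upward. It did not catch on the pins or slip in the fingers.
- **Depth reading:** this is 1–2 mm more than the stated 26 mm home depth. The flared mouth probably lets the shoulder sink in slightly.
- **Turn:** the tool turned 1.63 rad and the bolt was drawn back. The turning moment stayed at 0.11 N m, slightly above the stated 0.1 N m holding torque.
- **Lock angle:** I could not read it directly. With about 0.1 rad of play in the keyway, I estimate it at or near the 1.5 rad stop.
- **Last checks:** the grip opening was 10.0 mm, and the key was upright and within about 0.3 mm of the measured lock axis. I did not touch the other lock, the rack pegs or anything else on the desk, and I took no final picture of the rack or the far side of the desk.

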